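# Lay the tall carton down in the taped bay

### The job

On the stockroom counter, tip the taller of the two standing cartons over by pushing it near its top, so that it falls flat, lengthways, into the white taped bay beside it; then push its foot end along until the whole carton lies inside the tape outline. Only push it, never lift it, and leave the short carton standing and everything else where it is.

Things in the scene. Friction and masses are not known exactly. Their poses are not given: they have to be found in the camera images.
- bay: marked bay: a rectangle of flat white tape on the counter (no height), 230 mm long along its x axis and 120 mm wide along its y axis inside the tape, tape 12 mm wide; origin at its centre on the counter, z up. The tall carton stands outside one of its two short ends and the short carton outside the other; which end is which varies.
- tall_carton: plain brown cardboard carton 70 x 70 mm and 190 mm tall, standing upright with a face towards the bay (within 0.08 rad), nearest face 15 to 40 mm short of the outer tape edge; closed, 0.25 to 0.5 kg. Origin at the centre of its underside, z up through its length, x along the bay's length when standing.
- tall_centre (a point): centre of the tall carton, 95 mm above its underside
- foot_edge_a (a point): middle of the tall carton's bottom edge on its own +x side
- foot_edge_b (a point): middle of the tall carton's bottom edge on its own -x side
- short_carton: plain brown cardboard carton 70 x 70 mm and 110 mm tall, standing upright outside the other short end of the bay; stays there. Origin at the centre of its underside, z up.
- foot_left (a point): point on the tall carton's underside, +y side: the middle of that 70 mm edge
- foot_right (a point): point on the tall carton's underside, -y side: the middle of that 70 mm edge
- head_left (a point): point on the tall carton's top, +y side: the middle of that 70 mm edge
- head_right (a point): point on the tall carton's top, -y side: the middle of that 70 mm edge
- tin: bystander beside the bay: a paper-labelled metal tin, 74 mm across, 95 mm high; origin at its underside
- coupling: bystander beside the bay: a white plastic pipe coupling standing on end, 60 mm across, 50 mm high; origin at its underside
- elbow: bystander beside the bay: a white plastic pipe elbow lying flat, legs 55 mm long, 44 mm high; origin at its underside
- tape_roll: bystander beside the bay: a cardboard-brown roll lying flat, 100 mm across, 24 mm high; origin at its underside
- screwdriver: bystander beside the bay: a black-handled screwdriver 160 mm long, lying; origin at its underside
- jar: bystander beside the bay: a brown jar with black lid, 58 mm across, 85 mm high; origin at its underside

How it is judged (in metres and radians):
On the way:
1. the tall carton has fallen flat with its centre inside the bay (angle between tall_carton's own z axis and vertical between 1.5 and 1.64 rad and x of tall_centre in the frame of bay between -0.115 and 0.115 m and y of tall_centre in the frame of bay between -0.06 and 0.06 m), for 0.2 s.
At the end, for the whole second after the job is handed in: The tall carton lies flat (within about 4 degrees) and at rest on the counter with all of its outline within the outer edge of the tape (127 mm and 72 mm either side of the bay's centre); the short carton stands upright and it and every other thing is within 30 mm of where it began (angle between tall_carton's own z axis and vertical between 1.5 and 1.64 rad and x of foot_left in the frame of bay between -0.127 and 0.127 m and y of foot_left in the frame of bay between -0.072 and 0.072 m and x of foot_right in the frame of bay between -0.127 and 0.127 m and y of foot_right in the frame of bay between -0.072 and 0.072 m and x of head_left in the frame of bay between -0.127 and 0.127 m and y of head_left in the frame of bay between -0.072 and 0.072 m and x of head_right in the frame of bay between -0.127 and 0.127 m and y of head_right in the frame of bay between -0.072 and 0.072 m and linear speed of tall_carton below 0.02 m/s and height (world z) of tall_centre below 0.045 m and angle between short_carton's own z axis and vertical below 0.1 rad and distance of each of short_carton, tin, coupling, elbow, tape_roll, screwdriver, jar from where it was at the start of the episode below 0.03 m); the robot touches nothing.
It fails at once if the standing tall carton is pushed low down, below half its height (angle between tall_carton's own z axis and vertical below 0.05 rad and contact force between any of the fingers, the arm and tall_carton above 1 N and height (world z) of the grasp point below 0.09 m).
It fails at once if the tall carton is lifted or falls over sideways: both of its bottom edges (+x and -x) more than 30 mm above the counter (height (world z) of each of foot_edge_a, foot_edge_b above 0.03 m).
It fails at once if the short carton is knocked over or lifted, or moved more than 30 mm (angle between short_carton's own z axis and vertical above 0.3 rad or distance of short_carton from where it was at the start of the episode above 0.03 m).
It fails at once if a bystander is moved more than 30 mm (distance of any of tin, coupling, elbow, tape_roll, screwdriver, jar from where it was at the start of the episode above 0.03 m).
It also fails if it takes over 43 s, if anything falls off the work surface, if the arm or the gripper's body presses on something with over 40 N, if the wrist force passes 120 N, or if a joint passes its speed limit or range.

### The arm

A 7-joint arm with a two-finger parallel gripper is mounted at the origin on the work surface. World frame = base frame: x ahead of the robot, y to its left, z up, the work surface at z = 0. Lengths are in mm, angles in rad, forces in N, time in s.
With the tool pointing down it reaches from about 425 to 925 mm from the base axis. Payload 6.8 kg.
Tool frame: the origin (TCP) lies at the very end of the fingers, on their centre line; the grasp point (between the pads) lies 19 mm behind it; z points along the fingers, x is the direction in which the jaws open and shut, and the axes are right-handed (so a half turn about z gives the same grasp; the last joint's range is limited). The gripper opens to 85 mm and grips with 20 to 120 N. Pads are 22 mm wide; open, the fingers measure 114 mm over their backs; the gripper's body (76 mm by 85 mm) begins 54 mm behind the grasp point. The pads swing forward as they close: fully open they stand 13 mm farther back than shut.
Start: joints at [1.067, 0.477, 0.022, 1.555, -0.011, 1.109, -0.083], TCP at [260.254, -622.828, 231.308] pointing down, gripper open.
Joint ranges: [-2.96, 2.96], [-0.34, 2.1], [-1.41, 1.46], [0.24, 2.44], [-1.37, 4.51], [0.17, 1.92], [-2.96, 2.96]. Speed limits (rad/s): [2.39, 2.39, 3.14, 3.14, 3.14, 3.14, 3.14].

### API

Orientations are given as a unit quaternion [x, y, z, w].
In Python, from plant import arm gives the robot as it stands.
- The arm moves only by the shell command python3 -m crank 'ROWS' [OPENING] [FORCE]. ROWS is text: rows parted by semicolons, each of 6 numbers parted by spaces: the shift along the world's x, y, z in units of 50 mm (1.0 is 50 mm), then the turn, a rotation vector about the world's x, y, z in units of 10 degrees (1.0 is 10 degrees). In form: dx dy dz wx wy wz; .... A call has 1 to 10 rows; each row shifts and turns the commanded pose from where the row before left it; what a row does not reach is not made up. A row lasts 1/8 s, in which the tool goes at most 62.5 mm and 10.7 degrees, less where a joint would pass 70% of its speed; a pose out of reach is approached as far as the arm can. A call is refused whole if a number of a shift passes 1 or a number of a turn 1, either way. A call with a gripper value outside its range is refused whole. OPENING is the finger opening in mm, from 0 to 85.4, set as the call begins (- or left out, the last holds). The fingers move at their own pace and stop on an object; FORCE is the grip in N (left out, the last holds). Time passes only in rows, so rows that do not move let the fingers close. It gives the time, the measured TCP pose, the force and the opening at its end, in the units of the state.
- arm.get_state(): the state, without advancing time (a new reading comes with each control period).
- arm.get_image(name): name is "scene" or "side" or "wrist"; returns a dict with "pixels" (420x560x3 uint8, blue, green, red), "fovy" (degrees; the focal length in pixels is half the picture's height over the tangent of half this angle, whatever the lens; pixels are square), "cx", "cy" (the principal point, pixels), "k1" (the pictures are not rectified: a ray, as slopes to the right and down, at radius r is drawn at 1 + k1 r^2 times it, then the intrinsics apply), "cam_to_world" (4x4, takes a point from camera to world coordinates). Camera axes: x right, y down, z forward; pixel columns grow to the right and rows downward; lengths in mm; the calibration is good to about 2 mm. A picture is of the moment at which its call begins. There is no depth.
- arm.job_done(): hands the job in, once; it reports no verdict.
The state is a dict: "time_s": time; "joint_pos": joint angles; "joint_velocities": joint speeds; "effort": joint torques, N m; "tool_pos": TCP position; "ee_rot": TCP orientation; "contact_force": force on the tool from outside, world axes, zero at the start; "moment": the same for the moment, N m; "grip_width": opening from 0.0 (shut) to 1.0 (fully open).
Only numpy, scipy, OpenCV 4.12 (cv2) and the standard library are available. Lean on these libraries where they do the work, as an engineer would, in place of code of your own. Each camera call takes 0.05 s, during which the arm holds its last target.

## Working session

There is one attempt and no reset: what is moved stays moved. The work goes in short steps, Python scripts to look and compute and a shell command to move; the robot and the scene stay as the last step left them, time stands still between calls to the robot, and variables do not carry over. Pictures are saved under pics/ and viewed, and the job is handed in when it is done.

```bash
mkdir -p pics; ls; cat > h.py <<'E'
import numpy as np, cv2
from plant import arm
def grab(n,f):
    d=arm.get_image(n); cv2.imwrite('pics/'+f,d['pixels']); return d
def K(d):
    f=210/np.tan(np.radians(d['fovy'])/2)
    return np.array([[f,0,d['cx']],[0,f,d['cy']],[0,0,1.]])
def pix(d,uv,z):
    p=cv2.undistortPoints(np.array(uv,float).reshape(-1,1,2),K(d),np.array([d['k1'],0,0,0.])).reshape(-1,2)
    T=np.array(d['cam_to_world']); r=np.c_[p,np.ones(len(p))]@T[:3,:3].T; o=T[:3,3]
    return o+r*((z-o[2])/r[:,2])[:,None]
def proj(d,P):
    T=np.linalg.inv(np.array(d['cam_to_world']))
    P=np.array(P,float).reshape(-1,3)@T[:3,:3].T+T[:3,3]
    s=P[:,:2]/P[:,2:]; s=s*(1+d['k1']*(s**2).sum(1))[:,None]
    k=K(d); return s*k[0,0]+k[:2,2]
E
python3 - <<'E'
from h import *
import pickle
for n in('scene','side','wrist'):
    d=grab(n,n+'0.png'); pickle.dump(d,open(n+'0.pkl','wb')); print(n,d['fovy'],d['k1'],np.round(d['cam_to_world'],3).tolist())
print(arm.get_state())
E
```

```text
pics
scene 55.28821763291468 0.008344749902167362 [[-0.078, 0.684, -0.725, 1288.406], [0.997, 0.045, -0.065, 86.302], [-0.012, -0.728, -0.686, 782.091], [0.0, 0.0, 0.0, 1.0]]
side 47.504067106109346 -0.09240756615396514 [[-0.89, -0.327, 0.318, 241.376], [-0.456, 0.645, -0.613, 702.208], [-0.005, -0.69, -0.723, 935.392], [0.0, 0.0, 0.0, 1.0]]
wrist 70.62432205846058 -0.02520790997766418 [[0.386, -0.882, -0.271, 327.91], [-0.922, -0.37, -0.111, -594.347], [-0.002, 0.293, -0.956, 372.033], [0.0, 0.0, 0.0, 1.0]]
{'time_s': 0.15, 'joint_pos': array([ 1.06689745,  0.477635  ,  0.02235565,  1.55619019, -0.01145771,
        1.10931317, -0.08309879]), 'joint_velocities': array([ 0.0006967 , -0.00354677, -0.0021372 , -0.00276536,  0.00115568,
       -0.00063491, -0.00051778]), 'effort': array([ 2.98792649e-03, -5.96925294e+01,  1.60978016e+00, -2.81487250e+01,
        1.24846780e-02,  6.55853059e-03, -3.38789357e-05]), 'tool_pos': array([ 260.04971891, -622.41190441,  230.54706453]), 'ee_rot': array([ 8.32337854e-01, -5.54268162e-01, -6.26195003e-04, -3.32013988e-04]), 'contact_force': array([-0.22139464, -0.05027385,  1.34464351]), 'moment': array([ 0.03856432, -0.01733795, -0.02283679]), 'grip_width': 1.0002350194044551}
```

View pics/scene0.png

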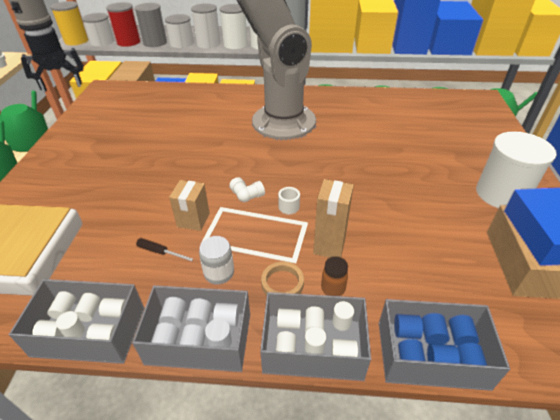

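View pics/side0.png

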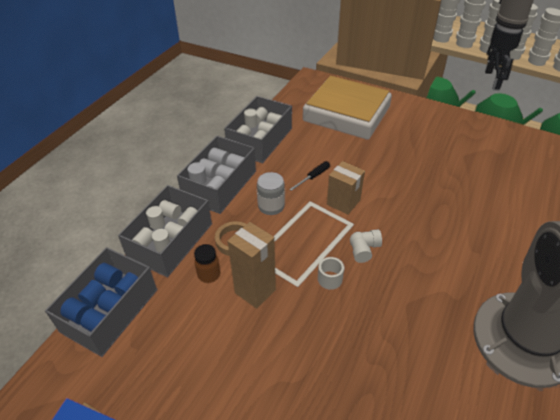

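View pics/wrist0.png

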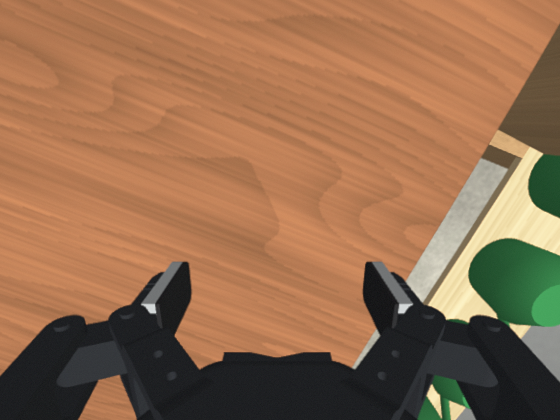

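```bash
python3 - <<'E'
import cv2
a=cv2.imread('pics/scene0.png')[165:305,165:365]; cv2.imwrite('pics/sc.png',cv2.resize(a,None,fx=4,fy=4,interpolation=2))
a=cv2.imread('pics/side0.png')[155:315,190:390]; cv2.imwrite('pics/sd.png',cv2.resize(a,None,fx=3.7,fy=3.7,interpolation=2))
E
```

```text
(no output)
```

View pics/sc.png

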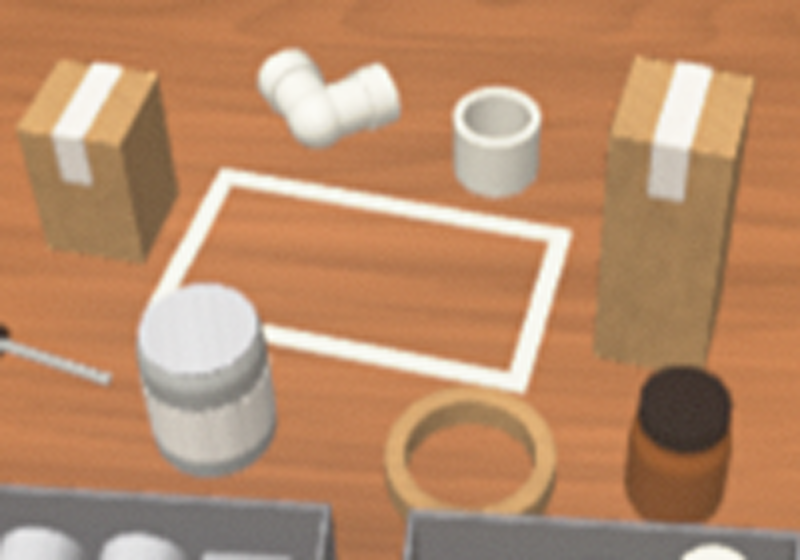

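View pics/sd.png

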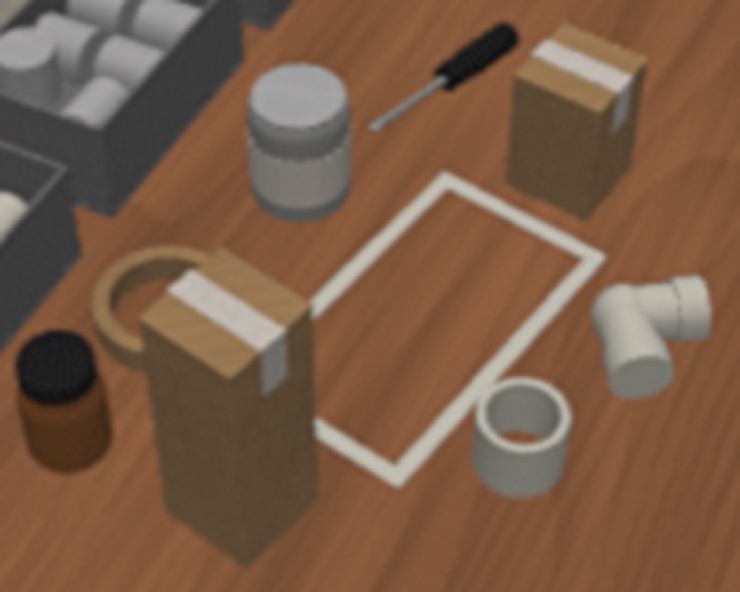

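The scene view shows the tall carton on the right (top around (341,190) px, foot at (327,256)). The bay is to its left (-y), and the short carton is beyond it. Next I'll measure the corners in both views.

```bash
python3 - <<'E'
from h import *
import pickle
s=pickle.load(open('scene0.pkl','rb')); d=pickle.load(open('side0.pkl','rb'))
cs=lambda L:(np.array(L)+.5)/4-.5+[165,165]
cd=lambda L:(np.array(L)+.5)/3.7-.5+[190,155]
np.set_printoptions(suppress=True,precision=1)
def show(n,P): print(n,P[:,:2].tolist() if 0 else '\n',P[:,:2])
S=pix(s,cs([(222,168),(572,230),(526,392)]),0); D=pix(d,cd([(606,257),(398,488),(444,172)]),0)
show('bay scene A(far,-y) B(+y near robot) C',S); print(np.linalg.norm(S[0]-S[1]),np.linalg.norm(S[2]-S[1]))
show('bay side A B D',D);print(np.linalg.norm(D[0]-D[1]),np.linalg.norm(D[2]-D[0]))
ts=pix(s,cs([(637,56),(752,76),(738,160),(610,136)]),190); td=pix(d,cd([(225,250),(317,303),(230,377),(142,318)]),190)
show('tall top scene',ts); show('tall top side',td); print(ts.mean(0),td.mean(0),[np.linalg.norm(ts[i]-ts[i-1]) for i in range(4)],[np.linalg.norm(td[i]-td[i-1]) for i in range(4)])
show('tall foot scene',pix(s,cs([(597,357),(705,367)]),0)); show('tall foot side (-x? ,corner, right)',pix(d,cd([(165,515),(245,565),(317,495)]),0))
sh=pix(s,cs([(65,58),(158,72),(122,145),(20,130)]),110); shd=pix(d,cd([(568,25),(646,63),(598,110),(516,70)]),110)
show('short',sh);show('short side',shd)
show('tin top scene',pix(s,cs([(203,325)]),95)); show('tin side',pix(d,cd([(299,105)]),95))
show('coupling',pix(s,cs([(497,120)]),50)); show('coup side',pix(d,cd([(522,412)]),50))
show('tape roll',pix(s,cs([(470,450)]),24)); show('jar',pix(s,cs([(685,410)]),85)); show('jar side',pix(d,cd([(57,368)]),85))
show('elbow',pix(s,cs([(300,60),(390,90),(315,130)]),30))
E
```

```text
bay scene A(far,-y) B(+y near robot) C 
 [[ 471.4 -151.3]
 [ 516.8   98.9]
 [ 659.4   73.9]]
254.37891494208787 144.7278294273697
bay side A B D 
 [[ 472.2 -150.3]
 [ 517.5   99.6]
 [ 613.5 -176.7]]
253.96483750097175 143.7704920998423
tall top scene 
 [[560.1 130.1]
 [574.  195.5]
 [645.3 183.9]
 [630.5 115. ]]
tall top side 
 [[623.6 117.2]
 [557.2 129.2]
 [574.4 197.6]
 [639.1 183.3]]
[602.5 156.1 190. ] [598.6 156.8 190. ] [np.float64(71.96726952489284), np.float64(66.79790616589406), np.float64(72.24552437295442), np.float64(70.52533089484828)] [np.float64(67.84325427204956), np.float64(67.41777077354897), np.float64(70.55696920782039), np.float64(66.29271802938906)]
tall foot scene 
 [[628.2 117.3]
 [631.7 184.9]]
tall foot side (-x? ,corner, right) 
 [[640.4 185.8]
 [576.7 195.2]
 [561.4 128.1]]
short 
 [[ 487.9 -241.3]
 [ 498.2 -176.6]
 [ 569.7 -184. ]
 [ 560.  -251.5]]
short side 
 [[ 553.6 -252.7]
 [ 488.1 -238.9]
 [ 500.5 -177.1]
 [ 567.7 -189.9]]
tin top scene 
 [[ 700.  -109.5]]
tin side 
 [[ 695.4 -102.4]]
coupling 
 [[463.5  44.2]]
coup side 
 [[458.4  44. ]]
tape roll 
 [[723.7  43.7]]
jar 
 [[734.2 162.2]]
jar side 
 [[720.8 169.3]]
elbow 
 [[ 383.7 -105.8]
 [ 413.4  -35.9]
 [ 459.8  -83.9]]
```

```bash
python3 -m crank '0.7 0.9 0.1 0 0 0.28;0.7 0.9 0.1 0 0 0.28;0.7 0.9 0.1 0 0 0.28;0.7 0.9 0.1 0 0 0.28;0.7 0.9 0.1 0 0 0.28;0.7 0.9 0.1 0 0 0.28;0.7 0.9 0.1 0 0 0.28;0.7 0.9 0.1 0 0 0.28;0.7 0.9 0.1 0 0 0.28;0.7 0.9 0.1 0 0 0.28' 30 20
```

```text
time_s: 1.4
tool_pos: [611.0, -171.4, 281.3]
ee_rot: [0.942, -0.336, -0.0, 0.0]
contact_force: [0.7, -0.4, 0.8]
grip_width: 0.354
```

```bash
python3 -m crank '0 0.95 0 0 0 0.31;0 0.95 0 0 0 0.31;0 0.95 0 0 0 0.31;0 0.95 0 0 0 0.31;0 0.95 0 0 0 0.31;0 0.95 0 0 0 0.31;0.05 0.95 0 0 0 0.31;0.05 0.95 0 0 0 0.31;0.05 0.95 0 0 0 0.31;0 0 0 0 0 0'; python3 - <<'E'
from h import *
s=arm.get_state();print(s['tool_pos'],s['ee_rot'],s['joint_pos'])
q=s['ee_rot'];print(np.degrees(np.arctan2(2*q[0]*q[1],2*q[0]**2-1)))
E
```

```text
time_s: 2.65
tool_pos: [615.8, 260.2, 280.8]
ee_rot: [0.995, -0.096, -0.001, -0.001]
contact_force: [-0.8, -0.5, -0.2]
grip_width: 0.355
[615.84066711 260.17746399 280.7807289 ] [ 0.99540842 -0.09570401 -0.00100506 -0.00134157] [-0.14807168  0.47538106 -0.49552899  1.48643983  0.22878846  1.23801047
 -0.86365286]
-10.98372917776764
```

```bash
python3 -m crank '0.1 0 -0.87 0 0 0;0 0 -0.87 0 0 0;0 0 -0.87 0 0 0;0 0 0 0 0 0'; python3 - <<'E'
from h import *
d=grab('scene','s1.png'); d=grab('side','d1.png')
E
```

```text
time_s: 3.15
tool_pos: [620.6, 251.8, 147.0]
ee_rot: [0.995, -0.1, -0.003, 0.002]
contact_force: [0.5, -0.8, 1.5]
grip_width: 0.357
```

View pics/s1.png

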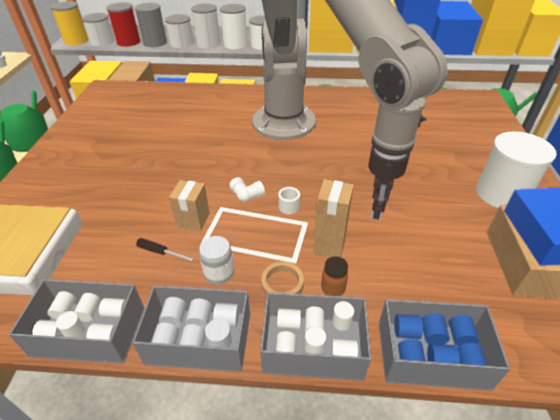

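View pics/d1.png

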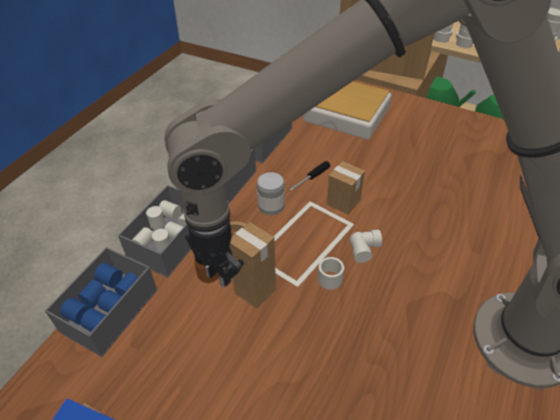

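The gripper is behind the carton (fingertips near (378,212) px in the scene view), clear of the jar and coupling. Now I'll approach and push.

```bash
python3 -m crank '-0.08 -0.4 0 0 0 0;-0.08 -0.4 0 0 0 0;-0.05 -0.25 0 0 0 0;-0.05 -0.25 0 0 0 0;-0.05 -0.25 0 0 0 0;-0.05 -0.25 0 0 0 0;0 0 0 0 0 0'; python3 - <<'E'
from h import *
d=grab('scene','s2.png')
E
```

```text
time_s: 4.12
tool_pos: [604.6, 162.7, 150.4]
ee_rot: [0.995, -0.1, -0.0, 0.001]
contact_force: [0.1, 0.2, 0.5]
grip_width: 0.352
```

View pics/s2.png

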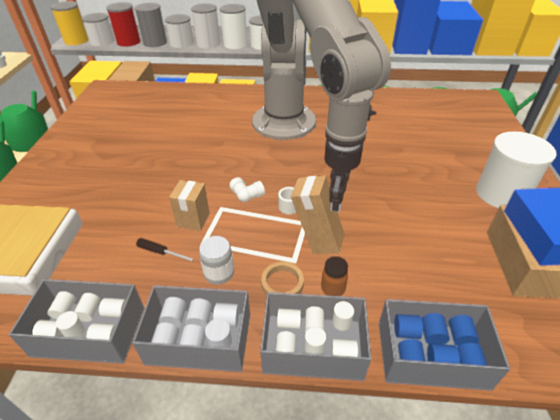

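The carton is tipping toward the bay (top now near (310,185) px) and its foot hasn't slid. I'll keep pushing past the balance point.

```bash
python3 -m crank '-0.05 -0.25 0 0 0 0;-0.05 -0.25 0 0 0 0;-0.05 -0.25 0 0 0 0;-0.04 -0.2 0 0 0 0;0 0 0 0 0 0;0 0 0 0 0 0;0 0 0 0 0 0;0 0 0 0 0 0'; python3 - <<'E'
from h import *
d=grab('scene','s3.png')
E
```

```text
time_s: 5.18
tool_pos: [595.2, 117.7, 150.8]
ee_rot: [0.995, -0.099, -0.0, -0.0]
contact_force: [-0.2, 0.1, -0.7]
grip_width: 0.354
```

View pics/s3.png

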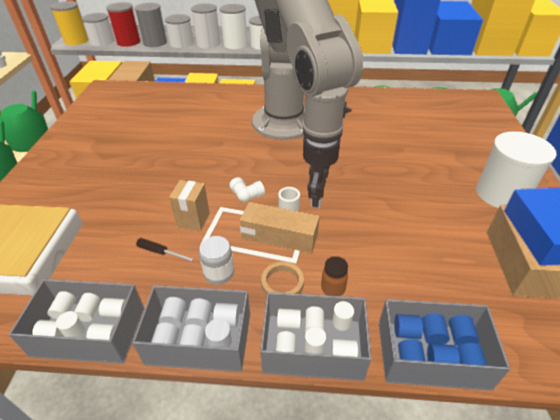

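The carton has fallen flat into the bay, spanning about (242,210) to (319,245) px. I'll retreat behind the foot, which is clear at this height, and measure it.

```bash
python3 -m crank '0.19 0.95 0 0 0 0;0.19 0.95 0 0 0 0;0.14 0.7 0 0 0 0;0 0 0 0 0 0'; python3 - <<'E'
from h import *
import pickle
d=grab('scene','s4.png');pickle.dump(d,open('s4.pkl','wb'))
a=d['pixels'][195:275,190:350]; cv2.imwrite('pics/s4c.png',cv2.resize(a,None,fx=5,fy=5,interpolation=2))
d=grab('side','d4.png');pickle.dump(d,open('d4.pkl','wb'))
a=d['pixels'][175:315,200:400]; cv2.imwrite('pics/d4c.png',cv2.resize(a,None,fx=4,fy=4,interpolation=2))
E
```

```text
time_s: 5.72
tool_pos: [620.4, 251.9, 150.9]
ee_rot: [0.995, -0.097, -0.0, -0.001]
contact_force: [-0.5, -0.4, -0.6]
grip_width: 0.35
```

View pics/s4c.png

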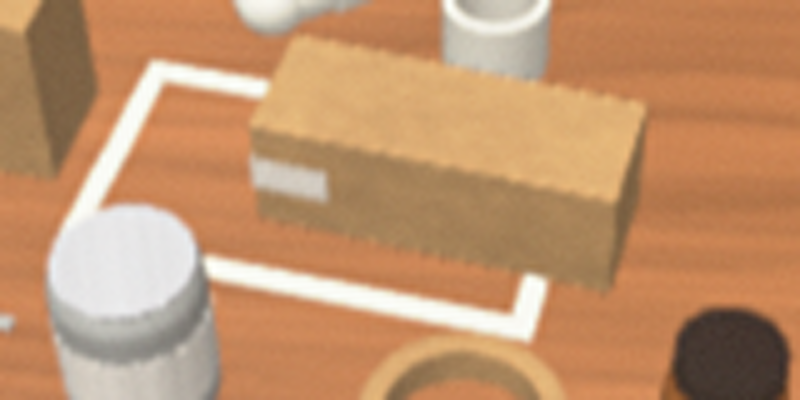

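View pics/d4c.png

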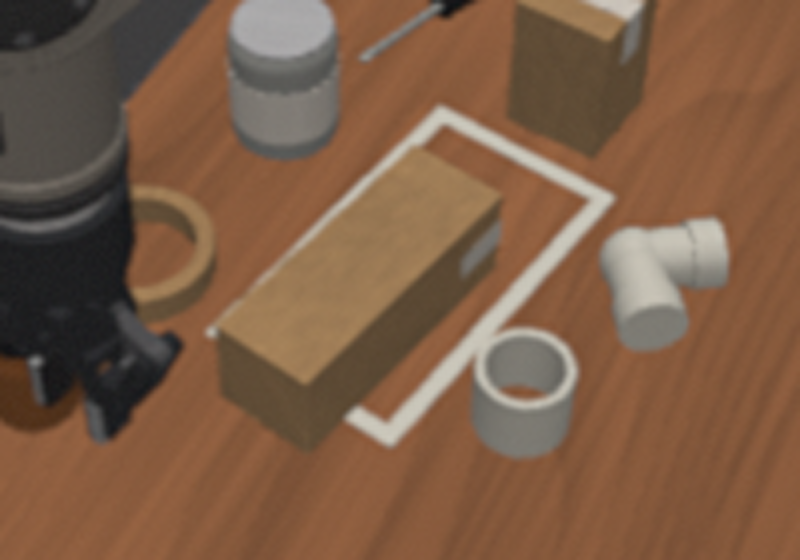

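```bash
cat > m.py <<'E'
from h import *
import pickle
np.set_printoptions(suppress=True,precision=1)
c=np.array([565.4,-38.6]);th=np.radians(10.2);u=-np.array([np.sin(th),np.cos(th)]);v=np.array([np.cos(th),-np.sin(th)])
def bay(P): return np.c_[(P[:,:2]-c)@u,(P[:,:2]-c)@v]
E
python3 - <<'E'
from m import *
s=pickle.load(open('s4.pkl','rb'));d=pickle.load(open('d4.pkl','rb'))
cs=lambda L:(np.array(L)+.5)/5-.5+[190,195]
cd=lambda L:(np.array(L)+.5)/4-.5+[200,175]
# head(-v), head(+v), foot(+v), foot(-v)
a=pix(s,cs([(293,37),(252,127),(613,203),(645,103)]),70); b=pix(d,cd([(503,197),(418,147),(218,332),(310,385)]),70)
for p in(a,b): print(bay(p),[round(float(np.linalg.norm(p[i]-p[i-1]))) for i in range(4)])
print('foot bottom',bay(pix(s,cs([(608,292)]),0)),bay(pix(d,cd([(222,398),(308,450)]),0)))
print('tcp',bay(np.array([arm.get_state()['tool_pos']])))
E
```

```text
[[  28.3  -38.9]
 [  27.9   29.7]
 [-157.4   36.6]
 [-159.9  -34.8]] [188, 69, 185, 71]
[[  25.5  -44.5]
 [  28.9   22.6]
 [-162.9   27.8]
 [-160.9  -38.3]] [186, 67, 192, 66]
foot bottom [[-157.5   33. ]] [[-159.8   31.7]
 [-158.5  -33.6]]
tcp [[-290.9    4.3]]
```

```bash
python3 -m crank '-0.1 0 -0.82 0 0 0;0 0 -0.82 0 0 0;0 0 -0.82 0 0 0;0 0 0 0 0 0;-0.17 -0.94 0 0 0 0;-0.08 -0.45 0 0 0 0;0 0 0 0 0 0'; python3 - <<'E'
from m import *
print(bay(np.array([arm.get_state()['tool_pos']])))
grab('scene','s5.png')
d=grab('side','d5.png')
E
```

```text
time_s: 6.7
tool_pos: [604.9, 174.6, 29.2]
ee_rot: [0.995, -0.102, 0.001, 0.0]
contact_force: [0.5, -0.5, 0.8]
grip_width: 0.351
[[-216.9    1.1]]
```

View pics/s5.png

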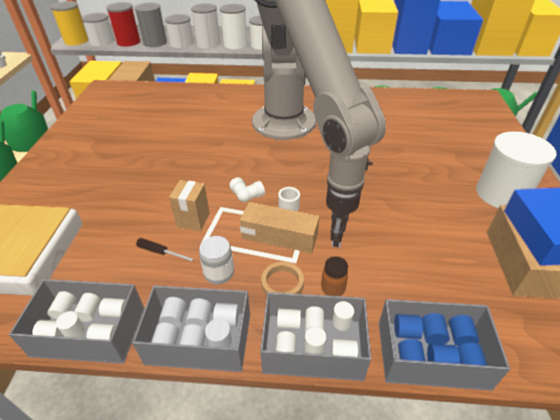

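View pics/d5.png

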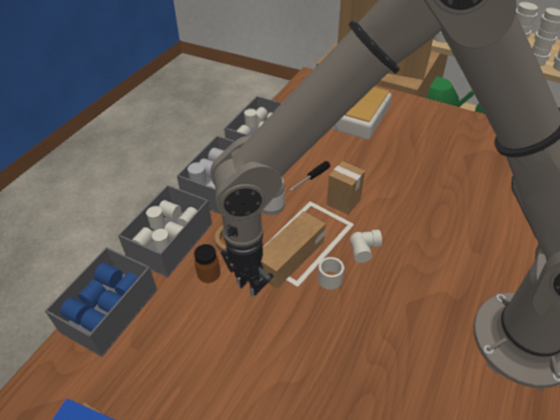

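The fingers are low behind the foot end (tips near (337,243) px in the scene view) and roughly centred. Now I'll push along the bay.

```bash
python3 -m crank '-0.07 -0.4 0 0 0 0;-0.06 -0.3 0 0 0 0;-0.04 -0.22 0 0 0 0;-0.04 -0.22 0 0 0 0;-0.04 -0.22 0 0 0 0;-0.04 -0.22 0 0 0 0;-0.04 -0.22 0 0 0 0;-0.04 -0.22 0 0 0 0;0 0 0 0 0 0'; python3 - <<'E'
from m import *
print(bay(np.array([arm.get_state()['tool_pos']])))
d=grab('scene','s6.png');pickle.dump(d,open('s6.pkl','wb'))
a=d['pixels'][195:275,190:350]; cv2.imwrite('pics/s6c.png',cv2.resize(a,None,fx=5,fy=5,interpolation=2))
E
```

```text
time_s: 7.92
tool_pos: [585.1, 74.6, 27.8]
ee_rot: [0.995, -0.1, -0.0, 0.001]
contact_force: [0.3, -0.6, 0.4]
grip_width: 0.351
[[-114.9   -0.7]]
```

View pics/s6c.png

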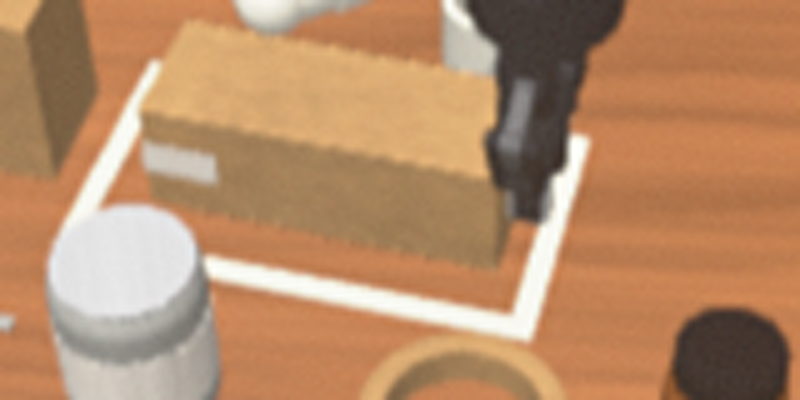

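```bash
python3 - <<'E'
from m import *
s=pickle.load(open('s6.pkl','rb'))
cs=lambda L:(np.array(L)+.5)/5-.5+[190,195]
print(bay(pix(s,cs([(190,22),(143,110),(505,182)]),70)), bay(pix(s,cs([(155,192),(497,268)]),0)))
E
```

```text
[[  84.9  -37. ]
 [  85.4   31.5]
 [-103.8   35.7]] [[ 90.   23.8]
 [-99.3  31.2]]
```

The foot end is at about -102 mm and the head end at +87 mm along the bay, with sides within ±38 mm. That is well inside the limits of 127 and 72 mm, so I'll back off and check.

```bash
python3 -m crank '0.08 0.45 0 0 0 0;0.16 0.9 0 0 0 0;0.16 0.9 0.3 0 0 0;0.1 0.5 0.9 0 0 0;0 0 0.9 0 0 0;0 0 0.9 0 0 0;0 0 0 0 0 0;0 0 0 0 0 0'; python3 - <<'E'
from m import *
d=grab('scene','s7.png');pickle.dump(d,open('s7.pkl','wb'))
a=d['pixels'][165:305,165:365]; cv2.imwrite('pics/s7c.png',cv2.resize(a,None,fx=4,fy=4,interpolation=2))
d=grab('side','d7.png');pickle.dump(d,open('d7.pkl','wb'))
a=d['pixels'][155:315,190:390]; cv2.imwrite('pics/d7c.png',cv2.resize(a,None,fx=3.7,fy=3.7,interpolation=2))
E
```

```text
time_s: 8.98
tool_pos: [609.7, 213.8, 177.1]
ee_rot: [0.995, -0.1, -0.0, 0.001]
contact_force: [0.1, 0.0, -0.4]
grip_width: 0.348
```

View pics/s7c.png

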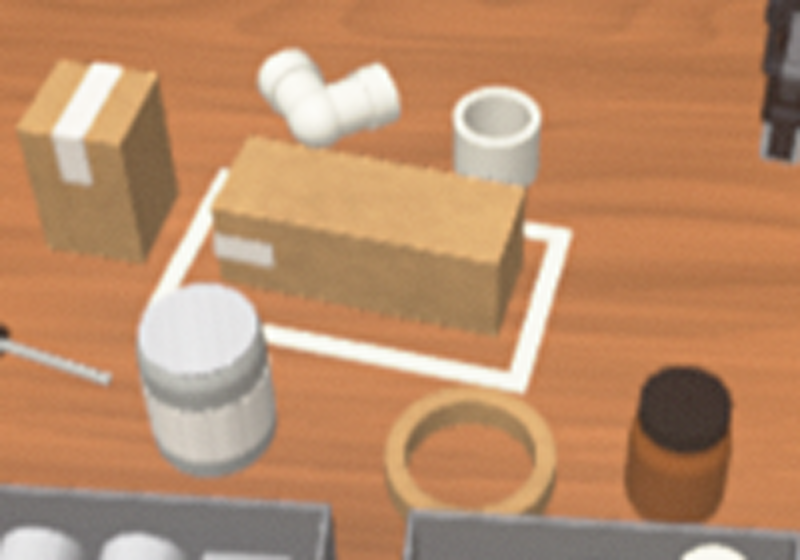

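View pics/d7c.png

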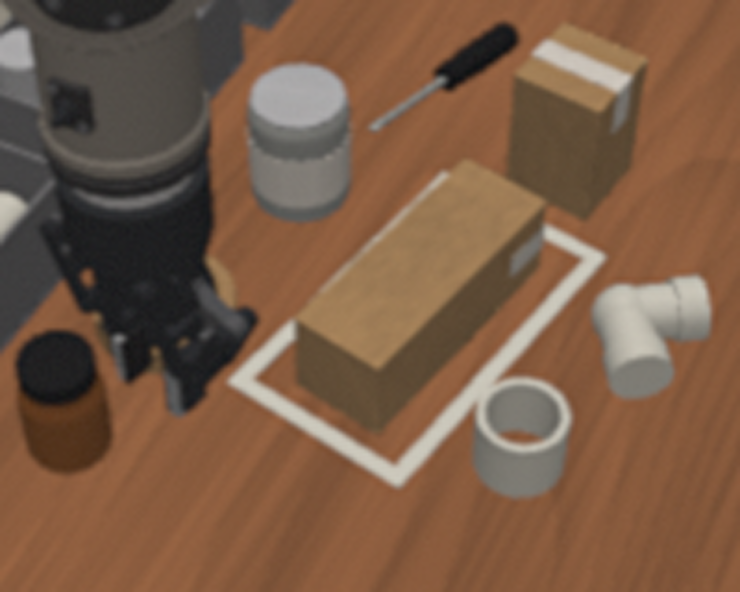

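Both views show the carton lying flat inside the tape. The short carton, tin, coupling, elbow, roll, jar and screwdriver sit at the same pixels as at the start, and the gripper is clear. One last number check, then I'll hand in.

```bash
python3 - <<'E'
from m import *
s=pickle.load(open('s7.pkl','rb'));d=pickle.load(open('d7.pkl','rb'))
cs=lambda L:(np.array(L)+.5)/4-.5+[165,165]
cd=lambda L:(np.array(L)+.5)/3.7-.5+[190,155]
a=bay(pix(s,cs([(251,137),(214,211),(503,267),(525,188)]),70));b=bay(pix(d,cd([(546,206),(462,159),(296,320),(377,370)]),70))
print(a,b,np.abs(np.r_[a,b]).max(0))
print(bay(pix(d,cd([(298,386),(377,432)]),0)))
if np.all(np.abs(np.r_[a,b]).max(0)<[120,65]): arm.job_done(); print('handed in')
E
```

```text
[[  85.7  -37.3]
 [  84.6   34.2]
 [-103.6   37. ]
 [-101.2  -33.6]] [[  82.6  -42.3]
 [  85.9   30.2]
 [-101.6   30.5]
 [-103.3  -36. ]] [103.6  42.3]
[[-100.7   31.7]
 [ -99.6  -34. ]]
the job is handed in; nothing more can be done
handed in
```

I tipped the tall carton into the bay by pushing it near its top (TCP at about 150 mm). I then pushed its foot end about 60 mm along with the fingers low, backed off and handed the job in at about 9 s. It was never gripped or lifted.

- **Carton position:** in the last pictures it lies flat, from about -103 to +86 mm along the bay (limit 127). It reaches at most 42 mm to either side (limit 72).
- **Camera agreement:** the scene and side cameras agreed to about 7 mm, well inside those margins.
- **Everything else:** the short carton is still standing. In the last pictures it and all six bystanders sit where they started; I compared them with the first pictures by eye and did not re-measure them.
- **Robot:** the gripper was clear of everything, and the wrist force readings after each move were near zero.

No check failed. The hand-in gave no verdict.

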